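# Open the coffee-pod tin on the one-handed kitchen board

### The arm

A 6-joint arm with a two-finger parallel gripper is mounted at the origin on the work surface. World frame = base frame: x ahead of the robot, y to its left, z up, the work surface at z = 0. Lengths are in m, angles in rad, forces in N, time in s.
With the tool pointing down it reaches from about 0.275 to 1 m from the base axis. Payload 8.4 kg.
Tool frame: the origin (TCP) lies midway between the tips of the shut fingers; the grasp point (between the pads) lies 19 mm behind it; z points along the fingers, y is the line along which they close (so a half turn about z gives the same grasp; the last joint's range is limited). The gripper opens to 85 mm and grips with 20 to 120 N. Pads are 22 mm wide; open, the fingers measure 114 mm over their backs; the gripper's body (76 mm by 85 mm) begins 54 mm behind the grasp point. The pads swing forward as they close: fully open they stand 13 mm farther back than shut.
Start: joints at [1.167, 0.353, 1.633, -0, 1.155, -0.002], TCP at [0.244, 0.575, 0.231] pointing down, gripper open.
Joint ranges: [-2.63, 2.63], [-0.92, 2.1], [0.06, 2.66], [-1.3, 4.44], [0, 2.69], [-3.02, 3.02]. Speed limits (rad/s): [2.22, 2.22, 2.79, 3.14, 3.14, 3.14].

### API

Orientations are given as a 3x3 rotation matrix whose columns are the frame's x, y, z axes.
In Python, from cell import robot, vision, order gives the robot as it stands. The module is installed in compiled form; this text tells all that it offers.
- The arm moves only by the tool step_arm, never from a script. Its argument "motion" is a list of rows, each an object with "delta_pos": the shift along the tool's x, y, z in mm, a list of three; "delta_rot": the turn, a rotation vector about the tool's x, y, z in rad, a list of three; "gripper": the closure in counts, from 0 (fully open) to 255 (shut). In form: [{"delta_pos": [x, y, z], "delta_rot": [wx, wy, wz], "gripper": gripper}, ...]. A call has 1 to 5 rows; each row is the pose to reach, as a shift and turn from the pose commanded when the call began, along the tool's axes at that moment; what a row does not reach only later rows make up. A row lasts 1/8 s, in which the tool goes at most 62.5 mm and 10.7 degrees, less where a joint would pass 70% of its speed; a pose out of reach is approached as far as the arm can. A call with a gripper value outside its range is refused whole. The fingers move at their own pace and stop on an object; the grip force is fixed at half the most. Time passes only in rows, so rows that repeat a pose let the fingers close. It gives the time, the measured TCP pose, the force, the opening and the grip force at its end, in the units of the state.
- robot.observe(): the state, without advancing time (a new reading comes with each control period).
- vision.get_image(name): name is "side" or "top" or "wrist"; returns a dict with "color" (480x640x3 uint8, red, green, blue), "vertical_fov" (degrees; the focal length in pixels is half the picture's height over the tangent of half this angle, whatever the lens; pixels are square), "cx", "cy" (the principal point, pixels), "R" (3x3) and "t" (3): a world point X has camera coordinates R X + t. Camera axes: x right, y down, z forward; pixel columns grow to the right and rows downward; lengths in m; the calibration is good to about 2 mm. A picture is of the moment at which its call begins. There is no depth.
- order.close_job(): hands the job in; it is judged then, once.
The state is a dict: "clock": time; "joint_positions": joint angles; "joint_velocities": joint speeds; "effort": joint torques, N m; "tool_pos": TCP position; "tool_rot": TCP orientation; "ft_force": force on the tool from outside, world axes, zero at the start; "torque": the same for the moment, N m; "finger_gap": finger opening in m; "grip_force": force on a finger pad.
Only numpy, scipy, OpenCV 4.12 (cv2) and the standard library are available. Lean on these libraries where they do the work, as an engineer would, in place of code of your own. Each camera call takes 0.05 s, during which the arm holds its last target. There are 200 camera calls.

### The job

Open the green tin that stands on the wooden one-handed board: slide the board's red-knobbed steel fork all the way home over the tin's foot, so that the tin is held down, then draw the tight lid straight up off the tin. Set the lid down gently, right way up, on the round cork trivet and let go, leaving the open tin standing in its place on the board with the fork still home and the other things on the worktop undisturbed.

Things in the scene. Friction and masses are not known exactly. Their poses are not given: they have to be found in the camera images.
- fork (a joint): Flat steel fork sliding on the wooden board (235 x 120 x 14 mm, fixed to the worktop) towards the tin. Value in m: 0 fully back, 0.060 fully home at its end stop, its prongs then 2 mm above the tin's foot plate on both sides, reaching past the tin's middle. Starts at 0 to 0.008, needs about 2 N to slide, stays where it is left.
- fork_knob (a point): Grip point of the fork's red knob: an upright round post 18 mm across whose top is 90 mm above the worktop; this point is on its axis, 74 mm above the worktop. Its +x axis points level along the slide towards the tin (the way the fork goes home), z up. With the fork home the knob is 90 mm from the tin's axis.
- lid_centre (a point): Centre of the green square lid, 54 x 54 mm, 51 mm high, open below, walls 2 mm, 90 g, a cream ring on its top. z up, x and y square to its sides and along the board's. On the tin its lower edge is 48 mm above the worktop, its top 99 mm. It overlaps the tin by 48 mm and grips it over the first 38 mm of the pull (7 to 14 N): unless the fork is home the whole tin comes up.
- tin_foot (a point): Underside centre of the tin's steel lower part: foot plate 76 x 76 x 6 mm, hollow body 48 x 48 mm up to 82 mm above this point, with coffee pods in it, about 0.3 kg. The foot stands loose in a shallow square recess in the board, 14 mm above the worktop.
- trivet_top (a point): Centre of the top face of a round cork trivet, 150 mm across, 8 mm high, fixed to the worktop. The lid goes here.
- blue_tin: Bystander: closed tin of the same form with a blue lid, standing on the worktop, 76 x 76 mm foot, 85 mm high; origin at its underside centre.
- yellow_tin: Bystander: closed tin of the same form with a yellow lid, standing on the worktop, 76 x 76 mm foot, 85 mm high; origin at its underside centre.
- mug: Bystander: white mug, 80 mm across, 90 mm high; origin at its underside centre, handle towards its +y.
Things that resemble listed ones, but are neither listed nor needed, are in the scene too. Of the things like the part that bears lid_centre, leave any that is pink; of the rest the larger one is meant.

How it is judged:
On the way, in this order (a step that is already met when the one before it is completed fails the run):
1. the fork is home over the tin's foot (within 8 mm of its end stop) with the lid still on (value of joint fork above 0.052 m and distance between lid_centre and tin_foot below 0.065 m), for 0.2 s.
2. the lid is drawn up clear of the tin, which stays on the board with the fork home (z of lid_centre in the frame of tin_foot above 0.108 m and value of joint fork above 0.05 m and distance of tin_foot from where it was at the start of the episode below 0.015 m), for 0.05 s.
At the end, for the whole second after the job is handed in: The lid rests right way up (within 10 degrees) on the cork trivet, its centre within 40 mm of the trivet's centre; the open tin stands upright in its place on the board (within 15 mm of its start) with the fork home (within 10 mm of its end stop) (horizontal distance between lid_centre and trivet_top below 0.04 m and z of lid_centre in the frame of trivet_top between 0.02 and 0.03 m and angle between each of lid_centre, tin_foot's own z axis and vertical below 0.17 rad and value of joint fork above 0.05 m and distance of tin_foot from where it was at the start of the episode below 0.015 m); the robot touches nothing.
It fails at once if the tin's lower part is lifted or shifted by more than 20 mm (distance of tin_foot from where it was at the start of the episode above 0.02 m).
It fails at once if the lid is dropped (falls faster than 0.7 m/s, some 25 mm, out of the gripper) (linear speed of lid above 0.7 m/s and contact force between lid and the fingers below 0.1 N).
It fails at once if the blue tin, the yellow tin or the mug is moved by more than 30 mm (distance of any of blue_tin, yellow_tin, mug from where it was at the start of the episode above 0.03 m).
It also fails if it takes over 48 s, if anything falls off the work surface, if the arm or the gripper's body presses on something with over 40 N, if the wrist force passes 120 N, or if a joint passes its speed limit or range.

## Working session

There is one attempt and no reset: what is moved stays moved. The work goes in short steps, Python scripts to look and compute and a tool call to move; the robot and the scene stay as the last step left them, time stands still between calls to the robot, and variables do not carry over. Pictures are saved under pics/ and viewed, at most 10 in all, crops included, and the job is handed in when it is done.

Besides the shell and the picture viewer there is one more tool, called after "Call:" by a JSON object that holds its "method" and its "body". step_arm: Moves the arm, as the interface text tells. Its arguments: {"type":"object","properties":{"motion":{"type":"array"}},"required":["motion"]}

```bash
mkdir -p pics
cat > h.py <<'E'
import numpy as np, cv2
from cell import robot, vision, order
def grab(n, f=None):
    d=vision.get_image(n)
    if f: cv2.imwrite('pics/'+f, d['color'][:,:,::-1])
    return d
def ray(d,u,v,z):
    f=240/np.tan(np.radians(d['vertical_fov'])/2)
    R=np.array(d['R']);t=np.array(d['t'])
    c=-R.T@t; r=R.T@np.array([(u-d['cx'])/f,(v-d['cy'])/f,1])
    return c+r*(z-c[2])/r[2]
def proj(d,X):
    f=240/np.tan(np.radians(d['vertical_fov'])/2)
    p=np.array(d['R'])@np.array(X)+np.array(d['t'])
    return p[0]/p[2]*f+d['cx'],p[1]/p[2]*f+d['cy']
E
python3 - <<'E'
from h import *
a=grab('top','top.png');b=grab('side','side.png')
for d in(a,b):print(d['vertical_fov'],d['cx'],d['cy'],np.round(d['R'],3).tolist(),np.round(d['t'],3))
s=robot.observe();print(s['clock'],np.round(s['tool_rot'],3).tolist(),s['tool_pos'])
E
```

```text
44.65206603676062 325.263890236289 240.84524745187636 [[0.011, -1.0, 0.001], [-0.982, -0.011, -0.19], [0.19, 0.001, -0.982]] [0.014 0.599 1.364]
54.27370614852811 318.9960640749776 236.36034066792095 [[0.987, -0.162, -0.016], [-0.121, -0.661, -0.741], [0.11, 0.733, -0.672]] [-0.606  0.153  1.031]
0.1 [[-0.92, 0.391, -0.001], [0.391, 0.92, -0.001], [0.0, -0.001, -1.0]] [0.24424885 0.57482141 0.23063045]
```

View pics/top.png

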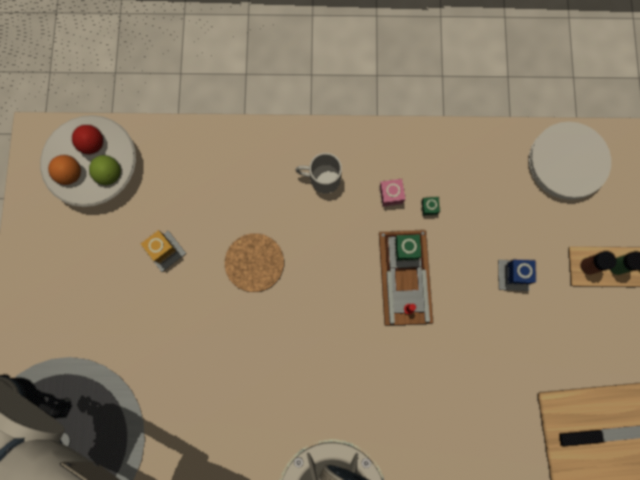

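View pics/side.png

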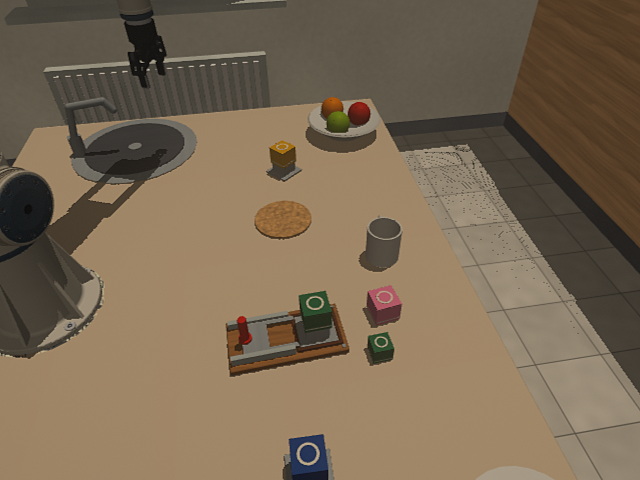

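The top view shows the green lid at about (408,246) on the board, the red knob at (410,308), the trivet at (255,262), the blue tin at (522,271), the mug at (325,175) and a small green decoy at (431,205). The side view shows the same layout, with the lid at (315,303), the knob top at (241,320) and the trivet at (283,219).

```bash
cat >> h.py <<'E'
def comp(d,kind,near,r=40):
    hsv=cv2.cvtColor(d['color'],cv2.COLOR_RGB2HSV)
    rng={'green':[((45,90,30),(85,255,255))],'red':[((0,170,90),(5,255,255)),((172,170,90),(180,255,255))]}[kind]
    m=sum(cv2.inRange(hsv,*q) for q in rng)
    z=np.zeros_like(m);cv2.circle(z,near,r,255,-1);m&=z
    n,l,s,c=cv2.connectedComponentsWithStats(m)
    k=1+np.argmax(s[1:,4]);return s[k],c[k],l==k
E
python3 - <<'E'
from h import *
a=grab('top');b=grab('side')
im=np.hstack([cv2.resize(a['color'][220:335,370:440],None,fx=5,fy=5),cv2.resize(b['color'][280:380,220:355],None,fx=3.3,fy=5.75)[:575]])
cv2.imwrite('pics/c.png',cv2.resize(im,(800,575))[:,:,::-1])
for d,n,l,k in((a,'top',(408,246),(410,308)),(b,'side',(315,303),(241,325))):
    s,c,_=comp(d,'green',l,25);print(n,'lid',s,c,ray(d,*c,.099))
    s,c,_=comp(d,'red',k,22);print(n,'knob',s,c,ray(d,*c,.09))
print('board corners',[np.round(ray(a,*p,.014),3).tolist() for p in((379,232),(427,230),(432,322),(385,326))])
print('trivet',ray(a,255,262.5,.008),ray(b,283,219,.008))
print('ring',ray(a,408.5,246,.099),ray(b,315,303,.099))
print('knobtop',ray(b,241,319,.09),ray(a,411,306,.09))
E
```

```text
top lid [397 235  24  25 320] [407.91875  247.203125] [ 0.57718896 -0.17469832  0.099     ]
top knob [405 305  10   9  51] [409.49019608 307.98039216] [ 0.4353316  -0.17732084  0.09      ]
side lid [299 291  33  27 389] [314.29820051 304.2159383 ] [ 0.57709125 -0.18091431  0.099     ]
side knob [237 316   9   7  46] [241.19565217 319.32608696] [ 0.43674766 -0.18550608  0.09      ]
board corners [[0.631, -0.115, 0.014], [0.637, -0.236, 0.014], [0.408, -0.243, 0.014], [0.397, -0.128, 0.014]]
trivet [0.55086552 0.19511947 0.008     ] [0.55041221 0.19092157 0.008     ]
ring [ 0.58008473 -0.1761139   0.099     ] [ 0.57887876 -0.17819561  0.099     ]
knobtop [ 0.43641438 -0.18466968  0.09      ] [ 0.43995805 -0.1809075   0.09      ]
```

View pics/c.png

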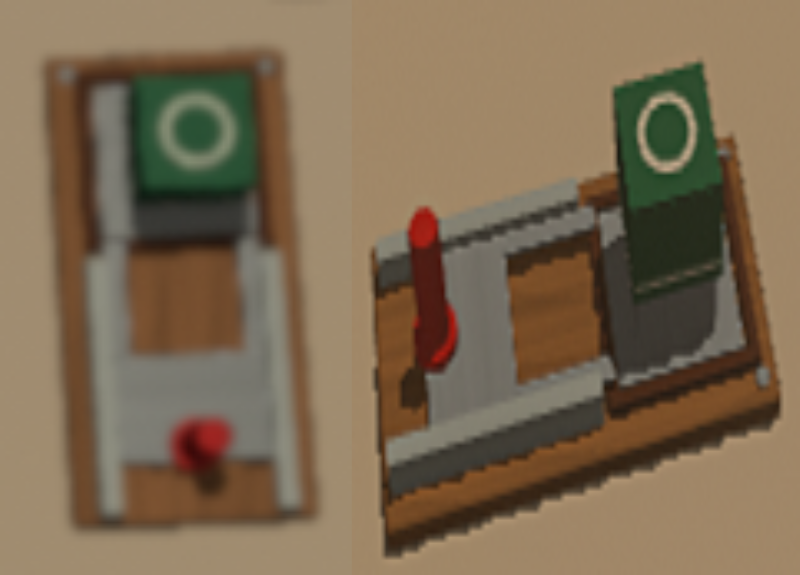

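The crop confirms the layout: the lid ring is at about (408,246) and the knob top at (411,306) in the top view. The board is turned by about +0.04 rad. Next I move above the knob.

Call:
{"method": "step_arm", "body": {"motion": [{"delta_pos": [-474, -623, 0], "delta_rot": [0, 0, -0.445], "gripper": 0}, {"delta_pos": [-474, -623, 0], "delta_rot": [0, 0, -0.445], "gripper": 0}, {"delta_pos": [-474, -623, 0], "delta_rot": [0, 0, -0.445], "gripper": 0}, {"delta_pos": [-474, -623, 0], "delta_rot": [0, 0, -0.445], "gripper": 0}, {"delta_pos": [-474, -623, 0], "delta_rot": [0, 0, -0.445], "gripper": 0}]}}

```text
clock: 0.82
tool_pos: [0.3214, 0.2705, 0.2313]
tool_rot: [[-0.999, -0.044, 0.001], [-0.044, 0.999, 0.0], [-0.001, 0.0, -1.0]]
ft_force: [1.4, -0.4, -0.0]
finger_gap: 0.0856
grip_force: 0.0
```

```bash
cat >> h.py <<'E'
def to(x,y,z,yaw=.044):
    s=robot.observe();R=np.array(s['tool_rot'])
    ty=np.array([-np.sin(yaw),np.cos(yaw),0]);tz=np.array([0,0,-1.])
    T=np.c_[np.cross(ty,tz),ty,tz]
    print('t',s['clock'],'pos',np.round(s['tool_pos'],4),'d mm',np.round(R.T@(np.array([x,y,z])-s['tool_pos'])*1e3,1),'rot',np.round(cv2.Rodrigues(R.T@T)[0].ravel(),3),'q',np.round(s['joint_positions'],2),'F',np.round(s['ft_force'],1),s['finger_gap'],s['grip_force'])
E
python3 -c "
from h import *
to(.437,-.184,.231)"
```

```text
t 0.825 pos [0.3214 0.2705 0.2313] d mm [-9.550e+01 -4.591e+02  3.000e-01] rot [ 0.     0.001 -0.   ] q [ 0.7   0.02  2.05 -0.    1.07 -0.92] F [ 1.4 -0.4 -0. ] 0.08558571817166266 0.0
```

Call:
{"method": "step_arm", "body": {"motion": [{"delta_pos": [-96, -459, 0], "delta_rot": [0, 0, 0], "gripper": 0}, {"delta_pos": [-96, -459, 0], "delta_rot": [0, 0, 0], "gripper": 0}, {"delta_pos": [-96, -459, 0], "delta_rot": [0, 0, 0], "gripper": 0}, {"delta_pos": [-96, -459, 0], "delta_rot": [0, 0, 0], "gripper": 0}, {"delta_pos": [-96, -459, 0], "delta_rot": [0, 0, 0], "gripper": 0}]}}

```text
clock: 1.45
tool_pos: [0.3987, -0.0326, 0.2316]
tool_rot: [[-0.999, -0.043, 0.001], [-0.043, 0.999, 0.0], [-0.001, -0.0, -1.0]]
ft_force: [1.4, 0.4, 0.2]
finger_gap: 0.0855
grip_force: 0.0
```

```bash
python3 -c "
from h import *
to(.437,-.184,.231)"
```

```text
t 1.45 pos [ 0.3987 -0.0326  0.2316] d mm [ -31.8 -152.9    0.7] rot [-0.     0.001 -0.001] q [-0.09 -0.01  2.08  0.    1.07 -1.7 ] F [1.4 0.4 0.2] 0.08554227259867724 0.0
```

Call:
{"method": "step_arm", "body": {"motion": [{"delta_pos": [-32, -153, 0], "delta_rot": [0, 0, 0], "gripper": 0}, {"delta_pos": [-32, -153, 0], "delta_rot": [0, 0, 0], "gripper": 0}, {"delta_pos": [-32, -153, 0], "delta_rot": [0, 0, 0], "gripper": 0}, {"delta_pos": [-32, -153, 0], "delta_rot": [0, 0, 0], "gripper": 0}]}}

```text
clock: 1.95
tool_pos: [0.4372, -0.1838, 0.2311]
tool_rot: [[-0.999, -0.04, -0.0], [-0.04, 0.999, -0.0], [0.0, -0.0, -1.0]]
ft_force: [0.1, 0.2, -1.0]
finger_gap: 0.0853
grip_force: 0.0
```

```bash
python3 -c "
from h import *
to(.437,-.184,.231)
w=grab('wrist','w1.png')
print(w['vertical_fov'],proj(w,[.437,-.184,.09]),proj(w,[.579,-.177,.099]))
for k in('red','green'):
  s,c,_=comp(w,k,(320,240),400);print(k,s,c,ray(w,*c,.09 if k=='red' else .099))
"
```

```text
t 1.95 pos [ 0.4372 -0.1838  0.2311] d mm [ 0.2 -0.2  0.1] rot [-0.    -0.    -0.004] q [-0.4   0.12  1.95 -0.    1.08 -2.01] F [ 0.1  0.2 -1. ] 0.08527293802969683 0.0
61.2269581246008 (np.float64(319.61582144763565), np.float64(232.98814791882577)) (np.float64(321.5442823348341), np.float64(409.83009931087076))
red [312 203  26  40 507] [325.28205128 227.34122288] [ 0.43267785 -0.18010086  0.09      ]
green [ 291  377   68   61 2316] [324.22063903 405.53324698] [ 0.57493669 -0.17504256  0.099     ]
```

View pics/w1.png

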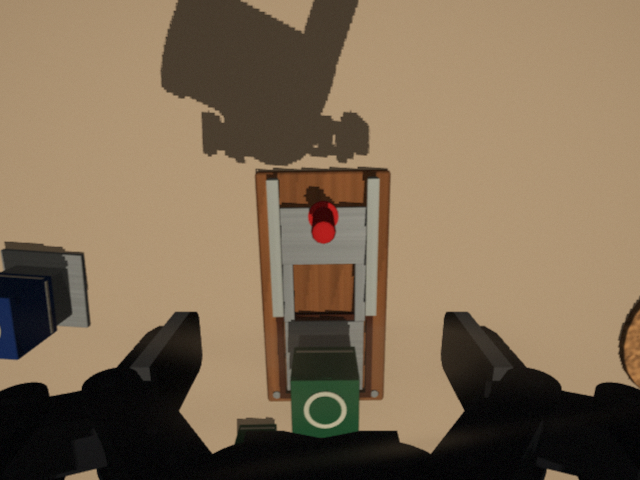

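The wrist view shows the knob top at (324,233) and the lid ring at (325,410). The board's corners are near (257,172), (389,170), (268,400) and (383,399).

```bash
python3 -c "
from h import *
w=grab('wrist')
k=ray(w,323.5,233,.09);l=ray(w,325,410,.099)
a=(ray(w,257,172,.014)+ray(w,389,170,.014))/2;b=(ray(w,268,400,.014)+ray(w,383,399,.014))/2
print(k,l,a,b,np.arctan2(*(b-a)[[1,0]]),np.arctan2(*(l-k)[[1,0]]))
to(k[0],k[1],.056)
"
```

```text
[ 0.43625479 -0.17972577  0.09      ] [ 0.5782702  -0.17265307  0.099     ] [ 0.39907479 -0.18138155  0.014     ] [ 0.6309875  -0.16918844  0.014     ] 0.05252791868192121 0.04976119253583489
t 2.05 pos [ 0.4365 -0.1816  0.231 ] d mm [  0.    1.8 175. ] rot [ 0.001 -0.001 -0.002] q [-0.4   0.11  1.95  0.    1.08 -2.01] F [-0.8  0.9  0.2] 0.08554077100795938 0.0
```

Call:
{"method": "step_arm", "body": {"motion": [{"delta_pos": [0, 3, 60], "delta_rot": [0, 0, -0.006], "gripper": 0}, {"delta_pos": [0, 3, 120], "delta_rot": [0, 0, -0.006], "gripper": 0}, {"delta_pos": [0, 3, 160], "delta_rot": [0, 0, -0.006], "gripper": 0}, {"delta_pos": [0, 3, 175], "delta_rot": [0, 0, -0.006], "gripper": 0}, {"delta_pos": [0, 3, 175], "delta_rot": [0, 0, -0.006], "gripper": 150}]}}

```text
clock: 2.68
tool_pos: [0.4367, -0.1782, 0.0563]
tool_rot: [[-0.999, -0.05, -0.001], [-0.05, 0.999, 0.001], [0.001, 0.001, -1.0]]
ft_force: [-0.8, 0.1, 1.0]
finger_gap: 0.0699
grip_force: 0.0
```

Call:
{"method": "step_arm", "body": {"motion": [{"delta_pos": [0, 0, 0], "delta_rot": [0, 0, 0], "gripper": 255}, {"delta_pos": [0, 0, 0], "delta_rot": [0, 0, 0], "gripper": 255}, {"delta_pos": [0, 0, 0], "delta_rot": [0, 0, 0], "gripper": 255}, {"delta_pos": [0, 0, 0], "delta_rot": [0, 0, 0], "gripper": 255}]}}

```text
clock: 3.18
tool_pos: [0.4401, -0.1825, 0.0582]
tool_rot: [[-0.999, -0.051, 0.007], [-0.051, 0.999, -0.006], [-0.007, -0.006, -1.0]]
ft_force: [1.4, -19.4, 1.1]
finger_gap: 0.0163
grip_force: 59.3
```

Call:
{"method": "step_arm", "body": {"motion": [{"delta_pos": [0, -3, 0], "delta_rot": [0, 0, 0], "gripper": 255}, {"delta_pos": [-20, -3, 0], "delta_rot": [0, 0, 0], "gripper": 255}, {"delta_pos": [-40, -3, 0], "delta_rot": [0, 0, 0], "gripper": 255}, {"delta_pos": [-52, -3, 0], "delta_rot": [0, 0, 0], "gripper": 255}, {"delta_pos": [-52, -3, 0], "delta_rot": [0, 0, 0], "gripper": 255}]}}

```text
clock: 3.8
tool_pos: [0.491, -0.18, 0.0581]
tool_rot: [[-0.999, -0.049, 0.003], [-0.049, 0.999, -0.001], [-0.003, -0.001, -1.0]]
ft_force: [0.7, 0.0, 9.4]
finger_gap: 0.0168
grip_force: 60.6
```

Call:
{"method": "step_arm", "body": {"motion": [{"delta_pos": [-3, 0, -1], "delta_rot": [0, 0, 0], "gripper": 255}, {"delta_pos": [-6, 0, -1], "delta_rot": [0, 0, 0], "gripper": 255}, {"delta_pos": [-6, 0, -1], "delta_rot": [0, 0, 0], "gripper": 255}]}}

```text
clock: 4.18
tool_pos: [0.4912, -0.1798, 0.058]
tool_rot: [[-0.999, -0.05, -0.007], [-0.05, 0.999, -0.0], [0.007, -0.0, -1.0]]
ft_force: [-18.7, -8.9, 16.9]
finger_gap: 0.0165
grip_force: 61.3
```

Call:
{"method": "step_arm", "body": {"motion": [{"delta_pos": [5, 0, 0], "delta_rot": [0, 0, 0], "gripper": 255}, {"delta_pos": [5, 0, 0], "delta_rot": [0, 0, 0], "gripper": 0}, {"delta_pos": [5, 0, 0], "delta_rot": [0, 0, 0], "gripper": 0}, {"delta_pos": [5, 0, 0], "delta_rot": [0, 0, 0], "gripper": 0}, {"delta_pos": [5, 0, 0], "delta_rot": [0, 0, 0], "gripper": 0}]}}

```text
clock: 4.8
tool_pos: [0.4901, -0.1793, 0.0572]
tool_rot: [[-0.999, -0.049, -0.0], [-0.049, 0.999, 0.0], [0.0, 0.0, -1.0]]
ft_force: [-0.5, -0.4, 0.1]
finger_gap: 0.0855
grip_force: 0.0
```

Call:
{"method": "step_arm", "body": {"motion": [{"delta_pos": [0, 0, -50], "delta_rot": [0, 0, 0], "gripper": 0}, {"delta_pos": [0, 0, -110], "delta_rot": [0, 0, 0], "gripper": 0}, {"delta_pos": [0, 0, -165], "delta_rot": [0, 0, 0], "gripper": 0}, {"delta_pos": [-30, 0, -165], "delta_rot": [0, 0, 0], "gripper": 0}, {"delta_pos": [-30, 0, -165], "delta_rot": [0, 0, 0], "gripper": 0}]}}

```text
clock: 5.42
tool_pos: [0.5217, -0.1779, 0.2232]
tool_rot: [[-0.999, -0.05, 0.002], [-0.05, 0.999, -0.001], [-0.002, -0.001, -1.0]]
ft_force: [-0.2, 0.1, -0.1]
finger_gap: 0.0855
grip_force: 0.0
```

```bash
python3 -c "
from h import *
w=grab('wrist','w2.png')
s,c,_=comp(w,'red',(320,240),400);print(s,c)
s,c,_=comp(w,'green',(320,400),80);print(s,c,ray(w,*c,.099))
to(.579,-.176,.06,.05)
"
```

```text
[314 190  16   9 105] [321.15238095 194.31428571]
[285 324  72  23 927] [319.00107875 337.50269687] [ 0.59605017 -0.17495958  0.099     ]
t 5.475 pos [ 0.5201 -0.1777  0.2222] d mm [-58.9  -1.3 162.1] rot [ 0. -0. -0.] q [-0.33  0.25  1.8  -0.    1.09 -1.95] F [ 0.1 -0.2  0.1] 0.08512927434147947 0.0
```

View pics/w2.png

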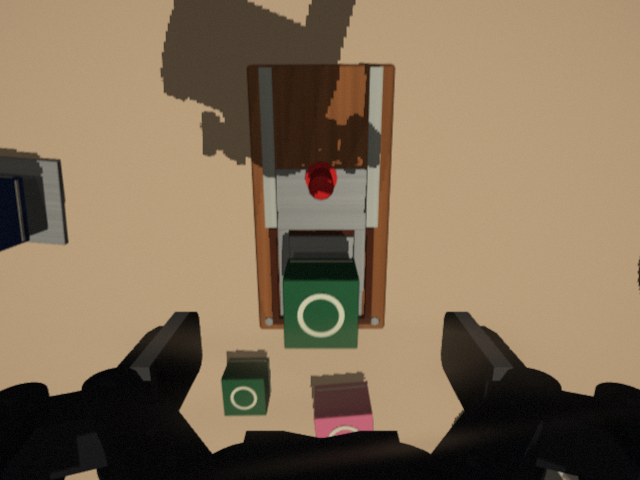

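The wrist view shows the fork home, with the knob top at (321,187) and the lid ring at (321,316). The small green decoy (245,400) and the pink one (343,410) lie beyond the board.

```bash
python3 -c "
from h import *
w=grab('wrist')
k=ray(w,321,187,.09);l=ray(w,321,316,.099);print(k,l,np.hypot(*(l-k)[:2]))
print(ray(w,321,316,.099))
to(l[0],l[1],.060,.05)
"
```

```text
[ 0.4857122  -0.17847971  0.09      ] [ 0.57643044 -0.17403955  0.099     ] 0.09082683583199617
[ 0.57643044 -0.17403955  0.099     ]
t 5.525 pos [ 0.5193 -0.1776  0.2216] d mm [-57.5   0.6 161.5] rot [ 0.001 -0.002 -0.   ] q [-0.33  0.25  1.81 -0.    1.09 -1.95] F [-1.4  0.2 -0.4] 0.08546199249842679 0.0
```

Call:
{"method": "step_arm", "body": {"motion": [{"delta_pos": [-59, 0, 20], "delta_rot": [0, 0, 0], "gripper": 0}, {"delta_pos": [-59, 0, 70], "delta_rot": [0, 0, 0], "gripper": 0}, {"delta_pos": [-59, 0, 120], "delta_rot": [0, 0, 0], "gripper": 0}, {"delta_pos": [-59, 0, 155], "delta_rot": [0, 0, 0], "gripper": 0}, {"delta_pos": [-59, 0, 165], "delta_rot": [0, 0, 0], "gripper": 0}]}}

```text
clock: 6.15
tool_pos: [0.5761, -0.1744, 0.0544]
tool_rot: [[-0.999, -0.049, -0.006], [-0.049, 0.999, 0.002], [0.005, 0.002, -1.0]]
ft_force: [0.1, -0.7, 0.6]
finger_gap: 0.0851
grip_force: 0.0
```

Call:
{"method": "step_arm", "body": {"motion": [{"delta_pos": [0, 0, 0], "delta_rot": [0, 0, 0], "gripper": 80}, {"delta_pos": [0, 0, 0], "delta_rot": [0, 0, 0], "gripper": 255}, {"delta_pos": [0, 0, 0], "delta_rot": [0, 0, 0], "gripper": 255}, {"delta_pos": [0, 0, 0], "delta_rot": [0, 0, 0], "gripper": 255}]}}

```text
clock: 6.65
tool_pos: [0.5799, -0.1755, 0.0589]
tool_rot: [[-0.999, -0.049, 0.002], [-0.049, 0.999, -0.001], [-0.002, -0.001, -1.0]]
ft_force: [-0.9, -2.1, 7.4]
finger_gap: 0.0535
grip_force: 65.0
```

Call:
{"method": "step_arm", "body": {"motion": [{"delta_pos": [0, 0, -8], "delta_rot": [0, 0, 0], "gripper": 255}, {"delta_pos": [0, 0, -18], "delta_rot": [0, 0, 0], "gripper": 255}, {"delta_pos": [0, 0, -28], "delta_rot": [0, 0, 0], "gripper": 255}, {"delta_pos": [0, 0, -36], "delta_rot": [0, 0, 0], "gripper": 255}, {"delta_pos": [0, 0, -42], "delta_rot": [0, 0, 0], "gripper": 255}]}}

```text
clock: 7.28
tool_pos: [0.5787, -0.1749, 0.0998]
tool_rot: [[-0.999, -0.049, -0.0], [-0.049, 0.999, 0.0], [0.0, 0.0, -1.0]]
ft_force: [-1.2, 0.2, -1.4]
finger_gap: 0.0531
grip_force: 66.7
```

Call:
{"method": "step_arm", "body": {"motion": [{"delta_pos": [0, 0, -10], "delta_rot": [0, 0, 0], "gripper": 255}, {"delta_pos": [0, 0, -20], "delta_rot": [0, 0, 0], "gripper": 255}, {"delta_pos": [0, 0, -40], "delta_rot": [0, 0, 0], "gripper": 255}, {"delta_pos": [0, 0, -70], "delta_rot": [0, 0, 0], "gripper": 255}, {"delta_pos": [0, 0, -100], "delta_rot": [0, 0, 0], "gripper": 255}]}}

```text
clock: 7.9
tool_pos: [0.5793, -0.1751, 0.2015]
tool_rot: [[-0.999, -0.049, 0.002], [-0.049, 0.999, -0.0], [-0.002, -0.001, -1.0]]
ft_force: [-0.2, 0.1, -1.1]
finger_gap: 0.0533
grip_force: 66.7
```

```bash
python3 -c "
from h import *
b=grab('side','s2.png');a=grab('top')
im=np.vstack([b['color'][180:400,200:420],a['color'][170:390,330:550]])
im=np.hstack([b['color'][180:400,200:420],a['color'][170:390,330:550]])
cv2.imwrite('pics/s2.png',cv2.resize(im,(800,400))[:,:,::-1])
to(.5505,.192,.2,.05)"
```

```text
t 8.0 pos [ 0.5814 -0.1758  0.204 ] d mm [ 12.8 368.8   3. ] rot [-0.003  0.007 -0.001] q [-0.3   0.35  1.7   0.    1.08 -1.92] F [-0.3 -1.2 -1.2] 0.05356988615709889 66.75159260630608
```

View pics/s2.png

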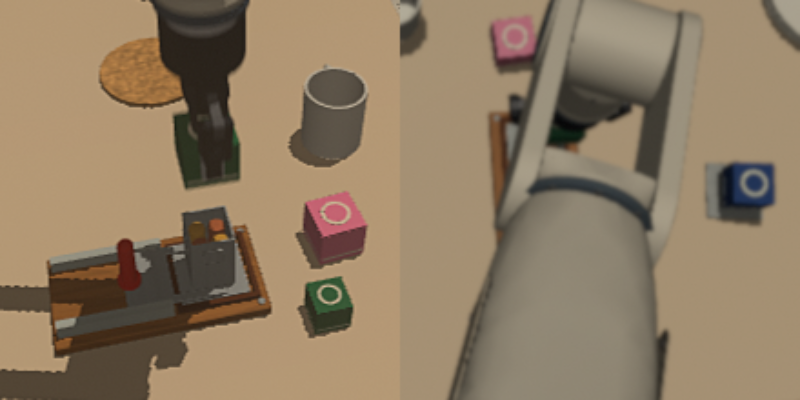

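The side view shows the tin open with its pods visible, the fork home and the lid held level in the gripper. The bystanders have not moved. Next I go over the trivet.

Call:
{"method": "step_arm", "body": {"motion": [{"delta_pos": [5, 50, 0], "delta_rot": [0, 0, 0], "gripper": 255}, {"delta_pos": [8, 110, 0], "delta_rot": [0, 0, 0], "gripper": 255}, {"delta_pos": [10, 170, 0], "delta_rot": [0, 0, 0], "gripper": 255}, {"delta_pos": [12, 230, 0], "delta_rot": [0, 0, 0], "gripper": 255}, {"delta_pos": [12, 290, 0], "delta_rot": [0, 0, 0], "gripper": 255}]}}

```text
clock: 8.62
tool_pos: [0.5522, 0.1159, 0.1992]
tool_rot: [[-0.999, -0.049, 0.001], [-0.049, 0.999, 0.0], [-0.001, 0.0, -1.0]]
ft_force: [0.9, -0.8, -0.4]
finger_gap: 0.0534
grip_force: 66.8
```

Call:
{"method": "step_arm", "body": {"motion": [{"delta_pos": [0, 50, 30], "delta_rot": [0, 0, 0], "gripper": 255}, {"delta_pos": [0, 78, 80], "delta_rot": [0, 0, 0], "gripper": 255}, {"delta_pos": [0, 78, 110], "delta_rot": [0, 0, 0], "gripper": 255}, {"delta_pos": [0, 78, 110], "delta_rot": [0, 0, 0], "gripper": 255}]}}

```text
clock: 9.12
tool_pos: [0.5467, 0.1917, 0.0869]
tool_rot: [[-0.999, -0.05, -0.005], [-0.05, 0.999, -0.002], [0.005, -0.001, -1.0]]
ft_force: [0.6, 0.2, -0.8]
finger_gap: 0.0536
grip_force: 66.8
```

```bash
python3 -c "
from h import *
b=grab('side','s3.png');to(.5505,.192,.020,.05)
print(proj(b,[.5505,.192,.008]))
s,c,_=comp(b,'green',(283,205),45);print(s,c)
cv2.imwrite('pics/s3.png',cv2.resize(b['color'][120:280,200:400],(600,480))[:,:,::-1])
"
```

```text
t 9.175 pos [0.5482 0.1918 0.0887] d mm [-2.5  0.1 68.7] rot [-0.001 -0.002 -0.001] q [ 0.33  0.46  1.84 -0.    0.85 -1.29] F [ 0.4  0.4 -0.7] 0.05361017952355819 66.76618963479996
(np.float64(282.98972945009547), np.float64(218.73514114507475))
[286 176   4  13  33] [287.03030303 182.93939394]
```

View pics/s3.png

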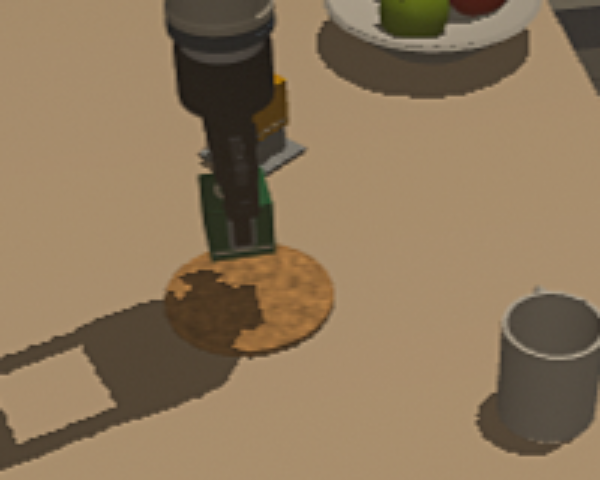

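The side view shows the lid held level over the trivet, its lower edge at crop (243,255) and the trivet centre at (250,297). I lower it now.

Call:
{"method": "step_arm", "body": {"motion": [{"delta_pos": [-2, 0, 25], "delta_rot": [0, 0, 0], "gripper": 255}, {"delta_pos": [-2, 0, 45], "delta_rot": [0, 0, 0], "gripper": 255}, {"delta_pos": [-2, 0, 58], "delta_rot": [0, 0, 0], "gripper": 255}, {"delta_pos": [-2, 0, 62], "delta_rot": [0, 0, 0], "gripper": 255}, {"delta_pos": [-2, 0, 64], "delta_rot": [0, 0, 0], "gripper": 255}]}}

```text
clock: 9.8
tool_pos: [0.5514, 0.1921, 0.026]
tool_rot: [[-0.999, -0.049, 0.001], [-0.049, 0.999, 0.0], [-0.001, 0.0, -1.0]]
ft_force: [-0.0, 0.3, -0.7]
finger_gap: 0.0533
grip_force: 66.8
```

Call:
{"method": "step_arm", "body": {"motion": [{"delta_pos": [0, 0, 2], "delta_rot": [0, 0, 0], "gripper": 255}, {"delta_pos": [0, 0, 3], "delta_rot": [0, 0, 0], "gripper": 255}, {"delta_pos": [0, 0, 3], "delta_rot": [0, 0, 0], "gripper": 255}]}}

```text
clock: 10.18
tool_pos: [0.5508, 0.1921, 0.0224]
tool_rot: [[-0.999, -0.049, 0.0], [-0.049, 0.999, 0.0], [-0.0, 0.0, -1.0]]
ft_force: [-0.2, 0.5, -1.0]
finger_gap: 0.0533
grip_force: 66.8
```

Call:
{"method": "step_arm", "body": {"motion": [{"delta_pos": [0, 0, 2], "delta_rot": [0, 0, 0], "gripper": 255}, {"delta_pos": [0, 0, 3], "delta_rot": [0, 0, 0], "gripper": 255}, {"delta_pos": [0, 0, 3], "delta_rot": [0, 0, 0], "gripper": 255}]}}

```text
clock: 10.55
tool_pos: [0.5507, 0.192, 0.0191]
tool_rot: [[-0.999, -0.049, -0.0], [-0.049, 0.999, -0.0], [0.0, -0.0, -1.0]]
ft_force: [1.0, -0.2, -0.7]
finger_gap: 0.0533
grip_force: 66.8
```

Call:
{"method": "step_arm", "body": {"motion": [{"delta_pos": [0, 0, 1], "delta_rot": [0, 0, 0], "gripper": 255}, {"delta_pos": [0, 0, 2], "delta_rot": [0, 0, 0], "gripper": 255}, {"delta_pos": [0, 0, 2], "delta_rot": [0, 0, 0], "gripper": 255}]}}

```text
clock: 10.92
tool_pos: [0.5508, 0.1921, 0.0188]
tool_rot: [[-0.999, -0.049, 0.0], [-0.049, 0.999, 0.0], [-0.0, 0.0, -1.0]]
ft_force: [-6.6, -1.6, 18.7]
finger_gap: 0.0533
grip_force: 69.2
```

Call:
{"method": "step_arm", "body": {"motion": [{"delta_pos": [0, 0, -1], "delta_rot": [0, 0, 0], "gripper": 255}, {"delta_pos": [0, 0, -1], "delta_rot": [0, 0, 0], "gripper": 0}, {"delta_pos": [0, 0, -1], "delta_rot": [0, 0, 0], "gripper": 0}, {"delta_pos": [0, 0, -1], "delta_rot": [0, 0, 0], "gripper": 0}, {"delta_pos": [0, 0, -1], "delta_rot": [0, 0, 0], "gripper": 0}]}}

```text
clock: 11.55
tool_pos: [0.5507, 0.1921, 0.0181]
tool_rot: [[-0.999, -0.049, -0.0], [-0.049, 0.999, -0.0], [0.0, -0.0, -1.0]]
ft_force: [-0.0, 0.3, 0.3]
finger_gap: 0.0853
grip_force: 0.0
```

Call:
{"method": "step_arm", "body": {"motion": [{"delta_pos": [0, 0, -40], "delta_rot": [0, 0, 0], "gripper": 0}, {"delta_pos": [0, 0, -90], "delta_rot": [0, 0, 0], "gripper": 0}, {"delta_pos": [0, 0, -150], "delta_rot": [0, 0, 0], "gripper": 0}, {"delta_pos": [40, 0, -200], "delta_rot": [0, 0, 0], "gripper": 0}, {"delta_pos": [90, 0, -220], "delta_rot": [0, 0, 0], "gripper": 0}]}}

```text
clock: 12.18
tool_pos: [0.4617, 0.1881, 0.2412]
tool_rot: [[-0.999, -0.049, 0.004], [-0.049, 0.999, 0.002], [-0.004, 0.002, -1.0]]
ft_force: [0.2, 1.0, 0.4]
finger_gap: 0.0854
grip_force: 0.0
```

```bash
python3 -c "
from h import *
b=grab('side');s,c,_=comp(b,'green',(283,205),45);print(s,c,ray(b,*c,.05))
cv2.imwrite('pics/s4.png',cv2.resize(b['color'][120:380,200:420],(640,600))[:,:,::-1])
to(.5505,.192,.020,.05)"
```

```text
[271 197  22  16 157] [280.91719745 204.94904459] [0.54857714 0.19742008 0.05      ]
t 12.225 pos [0.4554 0.1872 0.2418] d mm [-95.2  -0.  221.8] rot [ 0.001 -0.    -0.001] q [ 0.39  0.13  1.9   0.    1.11 -1.23] F [-3.7 -1.6  0.9] 0.0851825083809799 0.0
```

View pics/s4.png

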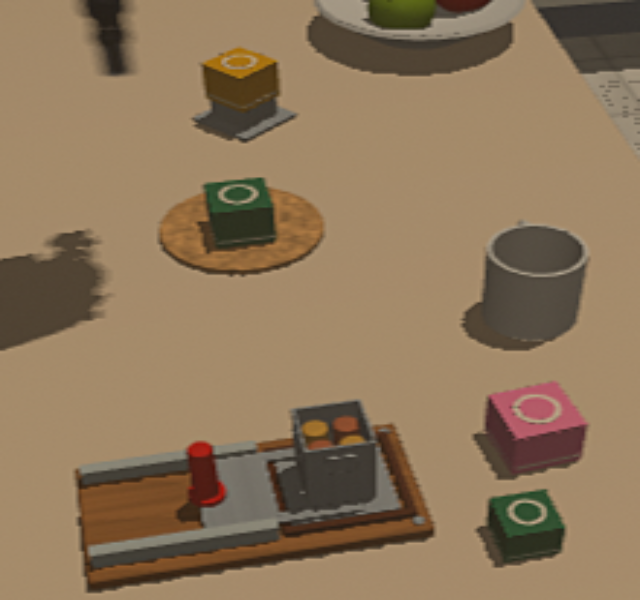

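The picture shows the lid upright on the trivet at crop (240,212). The open tin stands on the board at (335,455) with the fork home. The arm is clear, so I hand in the job.

```bash
python3 -c "
from h import *
print(order.close_job())"
```

```text
the job is handed in; nothing more can be done
None
```

I handed the job in at about 12 s on the robot's clock: the fork is home, the lid rests right way up near the middle of the trivet, the open tin stands in its place, and nothing else appears to have moved; no verdict came back.

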